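# Seat the row of switch modules and latch it

## Robot

A 6-joint arm with a two-finger parallel gripper is mounted at the origin on the work surface. World frame = base frame: x ahead of the robot, y to its left, z up, the work surface at z = 0. Lengths are in m, angles in degrees, forces in N, time in s.
With the tool pointing down it reaches from about 0.4 to 0.825 m from the base axis. Payload 7 kg.
Tool frame: the origin (TCP) lies midway between the tips of the shut fingers; the grasp point (between the pads) lies 19 mm behind it; z points along the fingers, y is the line along which they close (so a half turn about z gives the same grasp; the last joint's range is limited). The gripper opens to 88 mm and grips with 3 to 60 N. Pads are 19 mm wide; open, the fingers measure 130 mm over their backs; the gripper's body (78 mm by 193 mm) begins 47 mm behind the grasp point.
Start: joints at [90.533, 20.546, 0.682, 0, -70.136, -16.507], TCP at [0.186, 0.649, 0.227] pointing down, gripper open.
Joint ranges: [-176.03, 176.03], [-82.01, 121.73], [-58.28, 71.71], [-173.87, 95.51], [-174.79, -0.11], [-173.66, 173.66]. Speed limits (degrees/s): [136.94, 136.94, 172.46, 180, 180, 180].

## Interface

Orientations are given as [roll, pitch, yaw] about the fixed x, y, z axes, in that order (R = Rz(yaw) Ry(pitch) Rx(roll)).
In Python, from plant import ctrl, viewer, close_job gives the robot as it stands. The module is installed in compiled form; this text tells all that it offers.
- The arm moves only by the tool step_arm, never from a script. Its argument "moves" is a list that holds one entry, the list of rows, each a list of 5 numbers: the shift along the world's x, y, z in cm, then the turn about the world's z in rad, then the finger opening in cm, from 0 to 8.76. In form: [[[tx, ty, tz, twist, grip], ...]]. A call has 1 to 10 rows; each row shifts and turns the commanded pose from where the row before left it; what a row does not reach is not made up. A row lasts 1/10 s, in which the tool goes at most 50 mm and 8.59 degrees, less where a joint would pass 70% of its speed; a pose out of reach is approached as far as the arm can. A call with a gripper value outside its range is refused whole. The fingers move at their own pace and stop on an object; the grip force is fixed at half the most. Time passes only in rows, so rows that do not move let the fingers close. It gives the time, the measured TCP pose, the force, the opening and the grip force at its end, in the units of the state.
- ctrl.get_obs(): the state, without advancing time (a new reading comes with each control period).
- viewer.snapshot(name): name is "side" or "top"; returns (picture, depth): 480x640x3 uint8, blue, green, red; 480x640 float32, m along the optical axis (not along the pixel's ray), 0 where there is no reading.
- viewer.camera_info(name): a dict with "camera_matrix" (3x3 intrinsics, pixels), "k1" (the pictures are not rectified: a ray, as slopes to the right and down, at radius r is drawn at 1 + k1 r^2 times it, then the intrinsics apply), "eye" and "orientation" of the camera in the world. Camera axes: x right, y down, z forward; pixel columns grow to the right and rows downward; lengths in m; the calibration is good to about 2 mm. A picture is of the moment at which its call begins. camera_info takes no time and is no camera call.
- close_job(): hands the job in; it is judged then, once.
The state is a dict: "clock": time; "joint_pos": joint angles; "qvel": joint speeds; "tau": joint torques, N m; "tool_pos": TCP position; "orientation": TCP orientation; "force": force on the tool from outside, world axes, zero at the start; "moment": the same for the moment, N m; "opening": finger opening in m; "gripper_force": force on a finger pad.
Only numpy, scipy, OpenCV 4.12 (cv2) and the standard library are available. Lean on these libraries where they do the work, as an engineer would, in place of code of your own. Each camera call takes 0.05 s, during which the arm holds its last target. There are 200 camera calls.

## Task

With the fingertips, push the row of four switch modules along the aluminium channel as one train, without letting it come apart, until it is right up against the yellow end stop. Then push the red latch tab fully in, so that its bar closes behind the row, and come clear. Lift or tip nothing, and leave everything else on the desk where it is.

Things in the scene. Friction and masses are not known exactly. Their poses are not given: they have to be found in the camera images.
- rail: Aluminium channel fixed to the desk, along its own y from -200 to +185 mm (within 0.25 rad of world y), 66 mm wide. Origin: underside, on the channel's centre line. Floor 8 mm above the desk, 52 mm wide between side walls whose tops are 20 mm above the desk; open above and at its -y end. End stop at +y; latch on its -x side (the robot's) at y = -16.5 mm.
- stop_face (a point): Centre of the end stop's face, which looks along the rail's -y: at rail y = +170 mm, 29 mm above the desk. The stop is a yellow block across the +y end of the channel, 62 mm wide, 50 mm high. The row of four modules is 180 mm long and starts 60 to 120 mm short of it. Home, the modules' centres stand at rail y = 147.5, 102.5, 57.5 and 12.5 mm.
- module_start: Loose black switch module with a steel ring and round red start button on top (55 mm high over all). Body 50 mm across the channel (x), 45 mm along it (y), 40 mm high, 110 to 180 g. Origin: centre of its underside, on the channel floor; 1 mm free at each side. One of a row of four touching modules in any order; the row takes some 3 to 10 N to slide.
- module_knob: Loose black switch module with a grey rotary knob on top (60 mm high over all). Body 50 mm across the channel (x), 45 mm along it (y), 40 mm high, 110 to 180 g. Origin: centre of its underside, on the channel floor; 1 mm free at each side. One of a row of four touching modules in any order; the row takes some 3 to 10 N to slide.
- module_buttons: Loose black switch module with two small round white buttons on top (45 mm high over all). Body 50 mm across the channel (x), 45 mm along it (y), 40 mm high, 110 to 180 g. Origin: centre of its underside, on the channel floor; 1 mm free at each side. One of a row of four touching modules in any order; the row takes some 3 to 10 N to slide.
- module_guard_red: Loose black switch module with a red switch guard on top (57 mm high over all). Body 50 mm across the channel (x), 45 mm along it (y), 40 mm high, 110 to 180 g. Origin: centre of its underside, on the channel floor; 1 mm free at each side. One of a row of four touching modules in any order; the row takes some 3 to 10 N to slide.
- latch (a joint): Latch bar, steel, 8 mm thick (centred at rail y = -16.5 mm, 22 to 32 mm above the desk), sliding along the rail's +x across the channel behind the row. 0 = open, 0.060 m = fully shut, at its limit. Starts 0 to 0.010, channel free. 1.5 N moves it; it stays where left. With the row home it shuts 2.5 mm behind the last module; it jams if the row is over 4 mm short.
- latch_tab (a point): Centre of the outer (-x) face of the latch's upright red tab, to be pushed along the rail's +x: 42 mm wide (y), from 21 to 52 mm above the desk. It moves with the latch: rail x = -109 mm open, -49 mm shut. Below it a fixed guide plate, top 20 mm above the desk, reaches out to x = -117 mm; beside the channel a steel bridge over the bar, 39 mm high.
- spare_module: Bystander: a spare module of the same size with a blue switch guard, on the desk on the robot's side of the rail near the end stop. Origin: centre of its underside.
- screwdriver: Bystander: screwdriver 160 mm long, lying beside the far side of the rail.
- knob_cap: Bystander: aluminium knob cap, 22 mm across, 18 mm high, beside the far side of the rail.
- mouse: Bystander: grey computer mouse, 110 x 58 x 36 mm, to the robot's right.
- mug: Bystander: white mug, 80 mm across, 92 mm high, far left.
- drink_can: Bystander: drink can, 66 mm across, 115 mm high, far right.
- screw_tray: Bystander: low orange tray, 100 x 140 x 28 mm, to the robot's left.

How it is judged (in metres and radians):
On the way, in this order (a step that is already met when the one before it is completed fails the run):
1. all four modules stand home against the end stop (within 4 mm) with the latch still open (below 0.025) (y of each of module_start, module_knob, module_buttons, module_guard_red in the frame of rail above 0.0085 m and z of each of module_start, module_knob, module_buttons, module_guard_red in the frame of rail below 0.013 m and x of module_start in the frame of rail between -0.008 and 0.008 m and x of module_knob in the frame of rail between -0.008 and 0.008 m and x of module_buttons in the frame of rail between -0.008 and 0.008 m and x of module_guard_red in the frame of rail between -0.008 and 0.008 m and value of joint latch below 0.025 m), for 0.2 s.
2. the latch is fully shut behind the row (y of each of module_start, module_knob, module_buttons, module_guard_red in the frame of rail above 0.0085 m and z of each of module_start, module_knob, module_buttons, module_guard_red in the frame of rail below 0.013 m and x of module_start in the frame of rail between -0.008 and 0.008 m and x of module_knob in the frame of rail between -0.008 and 0.008 m and x of module_buttons in the frame of rail between -0.008 and 0.008 m and x of module_guard_red in the frame of rail between -0.008 and 0.008 m and value of joint latch above 0.056 m), for 0.2 s.
At the end, for the whole second after the job is handed in: All four modules lie in the channel at rest, the row within 4 mm of the end stop (last module's centre past rail y = 8.5 mm), and the latch is shut to within 4 mm of its limit (all of step 2 and linear speed of each of module_start, module_knob, module_buttons, module_guard_red below 0.01 m/s); the robot touches nothing.
It fails at once if a module is lifted out of the channel or tipped over (z of any of module_start, module_knob, module_buttons, module_guard_red in the frame of rail above 0.016 m or angle between any of module_start, module_knob, module_buttons, module_guard_red's own z axis and vertical above 0.3 rad).
It fails at once if the row comes apart (gaps of more than 20 mm in all) (distance between module_start and module_knob above 0.155 m or distance between any of module_start, module_knob and module_buttons above 0.155 m or distance between any of module_start, module_knob, module_buttons and module_guard_red above 0.155 m).
It fails at once if something else on the desk is moved by more than 20 mm (distance of any of spare_module, screwdriver, knob_cap, mouse, mug, drink_can, screw_tray from where it was at the start of the episode above 0.02 m).
It also fails if it takes over 48 s, if anything falls off the work surface, if the arm or the gripper's body presses on something with over 40 N, if the wrist force passes 120 N, or if a joint passes its speed limit or range.

## Working session

There is one attempt and no reset: what is moved stays moved. The work goes in short steps, Python scripts to look and compute and a tool call to move; the robot and the scene stay as the last step left them, time stands still between calls to the robot, and variables do not carry over. Pictures are saved under pics/ and viewed, at most 10 in all, crops included, and the job is handed in when it is done.

Besides the shell and the picture viewer there is one more tool, called by a JSON object that holds its "fn" and its "kwargs", one argument or row to a line. step_arm: Moves the arm, as the interface text tells. Its arguments: {"type":"object","properties":{"moves":{"type":"array","items":{"type":"array","items":{"type":"array","items":{"type":"number"}}}}},"required":["moves"]}

```bash
mkdir -p pics; cat > h.py <<'E'
import numpy as np, cv2
from plant import ctrl, viewer, close_job
def snap(n,f=None):
    im,d=viewer.snapshot(n)
    if f: cv2.imwrite('pics/'+f,im)
    return im,d
def cam(n):
    c=viewer.camera_info(n); return c
E
python3 - <<'E'
from h import *
for n in('top','side'):
    im,d=snap(n,n+'0.png'); print(viewer.camera_info(n)); np.savez(n+'0.npz',im=im,d=d)
print(ctrl.get_obs())
E
```

```text
{'camera_matrix': array([[441.92831386,   0.        , 319.86230886],
       [  0.        , 441.92831386, 240.10994646],
       [  0.        ,   0.        ,   1.        ]]), 'k1': -0.050214319045994146, 'eye': array([0.43245626, 0.02629212, 1.07791439]), 'orientation': array([-171.20786097,   -0.42821609,  -91.60343114])}
{'camera_matrix': array([[588.16746963,   0.        , 318.86923354],
       [  0.        , 588.16746963, 251.68440298],
       [  0.        ,   0.        ,   1.        ]]), 'k1': -0.156263283005851, 'eye': array([-0.0079845 , -0.77853268,  1.11909974]), 'orientation': array([-137.77866487,    0.73612092,  -37.2578034 ])}
{'clock': 0.1, 'joint_pos': array([ 9.05327150e+01,  2.05865101e+01,  6.38177490e-01, -1.63606707e-02,
       -7.01342734e+01, -1.65061780e+01]), 'qvel': array([-0.01769351, -0.14912524,  0.16625979,  0.1261879 ,  0.03373658,
        0.06403328]), 'tau': array([-1.02461607e-03, -5.84163022e+01,  2.93754119e+01,  7.01548129e+00,
        1.01761395e-02, -5.39651626e-05]), 'tool_pos': array([0.18567697, 0.64851029, 0.22572353]), 'orientation': array([ 1.79916428e+02, -8.72488270e-03, -1.59790273e+01]), 'force': array([ 0.12739364,  0.35469473, -0.7366916 ]), 'moment': array([-0.01046531, -0.02896708,  0.01717168]), 'gripper_force': 0.0, 'opening': 0.08736458845101241}
```

View pics/top0.png

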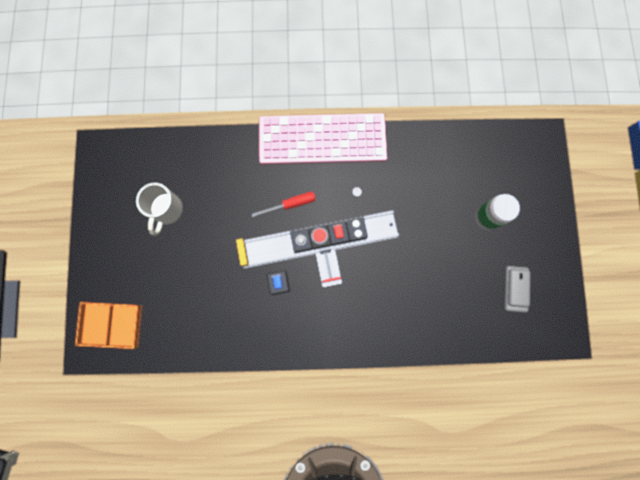

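View pics/side0.png

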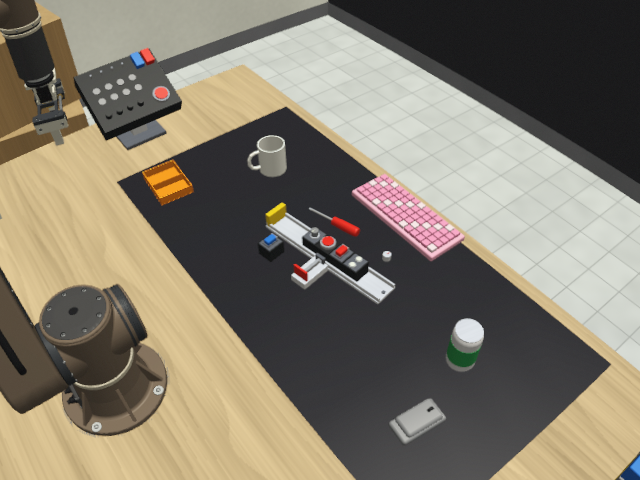

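The top view shows the yellow stop at (241,251), the rail's open end at (397,224), the row at u≈291–367 and the red tab at (331,281). The side view agrees, with the tab at (301,271).

```bash
cat >> h.py <<'E'
from scipy.spatial.transform import Rotation as R
def rays(n,uv):
    c=viewer.camera_info(n); K=c['camera_matrix']
    p=cv2.undistortPoints(np.float64(uv).reshape(-1,1,2),K,np.array([c['k1'],0,0,0.])).reshape(-1,2)
    return c['eye'],np.c_[p,np.ones(len(p))]@R.from_euler('xyz',c['orientation'],degrees=True).as_matrix().T
def onplane(n,uv,z):
    e,d=rays(n,uv); return e+d*((z-e[2])/d[:,2])[:,None]
def cloud(n,d):
    v,u=np.mgrid[:480,:640]; e,r=rays(n,np.c_[u.ravel(),v.ravel()])
    return (e+r*d.reshape(-1,1)).reshape(480,640,3)
E
cat > m.py <<'E'
from h import *
for n in('top','side'):
    f=np.load(n+'0.npz'); im,d=f['im'],f['d']; P=cloud(n,d); hsv=cv2.cvtColor(im,cv2.COLOR_BGR2HSV)
    H,S,V=[hsv[...,i].astype(int) for i in range(3)]
    box=(P[...,0]>.3)&(P[...,0]<.65)&(P[...,1]>-.25)&(P[...,1]<.3)&(d>0)
    Z=P[...,2]
    print(n,'desk z',np.median(Z[box&(V<60)]))
    y=box&(H>20)&(H<35)&(S>150)&(V>100)
    nl,lab,st,_=cv2.connectedComponentsWithStats(y.astype(np.uint8))
    for i in range(1,nl):
        if st[i,4]>30:
            q=P[lab==i]; t=q[q[:,2]>.043]; print(' yellow',st[i],'top mean',t.mean(0),'rect',cv2.minAreaRect(np.float32(t[:,:2]*1000)))
    r=box&((H<8)|(H>172))&(S>150)&(V>90)
    nl,lab,st,_=cv2.connectedComponentsWithStats(r.astype(np.uint8))
    for i in range(1,nl):
        if st[i,4]>10:
            q=P[lab==i]; print(' red',st[i],'mean',q.mean(0),'z',q[:,2].min(),q[:,2].max(),cv2.minAreaRect(np.float32(q[:,:2]*1000)))
    b=box&(V<70)&(Z>.030)&(Z<.046)
    nl,lab,st,_=cv2.connectedComponentsWithStats(cv2.morphologyEx((box&(Z>.034)).astype(np.uint8),cv2.MORPH_CLOSE,np.ones((3,3))))
    for i in range(1,nl):
        if st[i,4]>30:
            q=P[lab==i];q=q[q[:,2]>.034]; print(' tall',st[i],q.mean(0),q[:,2].max(),cv2.minAreaRect(np.float32(q[:,:2]*1000)))
    a=(box&(S<60)&(V>110)&(Z<.03)&(Z>.0)).astype(np.uint8)
    nl,lab,st,_=cv2.connectedComponentsWithStats(a)
    for i in range(1,nl):
        if st[i,4]>100:
            q=P[lab==i]; print(' alu',st[i],cv2.minAreaRect(np.float32(q[:,:2]*1000)))
E
python3 m.py
python3 - <<'E'
import cv2
im=cv2.imread('pics/top0.png')[190:300,225:410]
cv2.imwrite('pics/c0.png',cv2.resize(im,None,fx=4.3,fy=4.3,interpolation=cv2.INTER_CUBIC))
E
```

```text
top desk z 0.04520090886709971
 yellow [240 240   7  25  50] top mean [0.56420688 0.19438964 0.04816551] rect ((567.8170166015625, 198.18470764160156), (58.77363967895508, 11.186824798583984), 9.065474510192871)
 red [335 228   8  10  23] mean [ 0.60188226 -0.027277    0.06338152] z 0.05908456185731037 0.06630189653680274 ((603.43603515625, -25.701141357421875), (24.553138732910156, 11.780540466308594), 42.628562927246094)
 tall [ 289  218   79   38 1689] [ 0.60160769 -0.00537623  0.0534508 ] 1.0779143866328016 ((536.807373046875, -18.4774169921875), (189.0808563232422, 180.4772186279297), 10.413256645202637)
 tall [237 239  10  27 165] [0.56718081 0.1974577  0.05440444] 1.0779143866328016 ((502.1413269042969, 130.06802368164062), (246.2687225341797, 43.05198287963867), 46.20275115966797)
 tall [266 271  23  24 411] [0.49464347 0.11640737 0.04653438] 1.0779143866328016 ((466.25250244140625, 93.11237335205078), (137.43417358398438, 59.50105285644531), 39.76091384887695)
 tall [322 277  18   6  54] [ 0.49778085 -0.00810956  0.05047384] 0.05454227428716174 ((498.1142272949219, -8.062797
[... 1229 characters left out ...]
77)
 tall [ 302  227   67   49 1347] [ 0.59975735 -0.01888081  0.05082518] 1.1190997447306423 ((352.4090270996094, -386.37347412109375), (1053.55126953125, 157.222900390625), 55.90473937988281)
 tall [258 233  25  20 267] [0.49456857 0.10863182 0.04308789] 0.05865482051126869 ((496.04327392578125, 113.28988647460938), (52.09454345703125, 47.11581039428711), 9.501766204833984)
 tall [293 264  14  14  90] [ 0.49900443 -0.01385005  0.04489739] 0.053568970157602536 ((499.7041320800781, -12.578241348266602), (10.195363998413086, 43.62782287597656), 11.58974552154541)
 alu [ 266  213  124   91 2082] ((561.3754272460938, 8.271652221679688), (152.6733856201172, 384.9549560546875), 6.540916442871094)
```

View pics/c0.png

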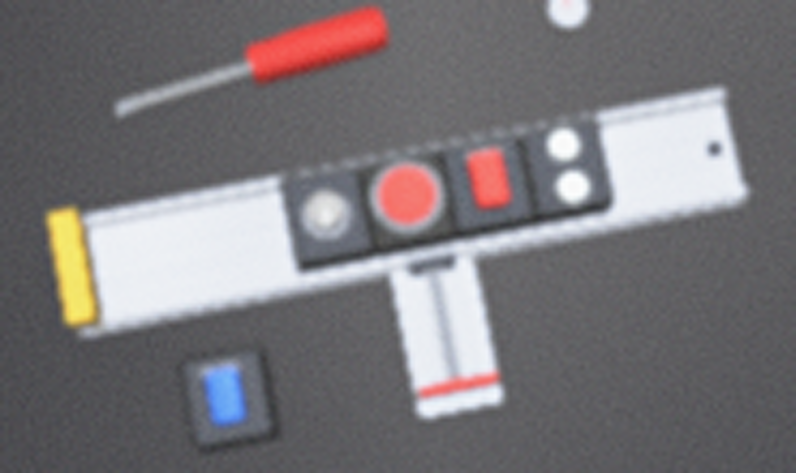

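The crop shows the row in the order knob, start, guard, buttons. The row's rear top corners are at about (600,115) and (611,207), and the rail end corners are at (725,90) and (745,200), in crop pixels.

```bash
python3 - <<'E'
from h import *
c=lambda p:np.array(p,float)/4.3+np.array([225,190])-.4
far=onplane('top',c([(725,90),(280,178),(90,215)]),.02); near=onplane('top',c([(745,200),(600,230),(85,335)]),.02)
print(far,near)
for l in(far,near): d=l[-1]-l[0]; print(np.degrees(np.arctan2(-d[0],d[1])))
print('row rear',onplane('top',c([(600,115),(611,207)]),.048-.0), 'front',onplane('top',c([(283,182),(302,270)]),.048))
f=np.load('top0.npz');P=cloud('top',f['d'])
# module-row black top angle + extent from depth
th=np.radians(10.)
for th in np.radians([9,10,11]):
    o=np.array([.569,.1965])-.1775*np.array([-np.sin(th),np.cos(th)])
    print(np.degrees(th),o,[ (lambda q:(q@[np.cos(th),np.sin(th)],q@[-np.sin(th),np.cos(th)]))(np.array(p)-o) for p in ([.4985,-.010],far[0][:2],near[0][:2],far[2][:2],near[2][:2])])
E
```

```text
[[ 0.66441897 -0.16823067  0.02      ]
 [ 0.620164    0.0863986   0.02      ]
 [ 0.60188266  0.1938362   0.02      ]] [[ 0.60054956 -0.17615077  0.02      ]
 [ 0.58562354 -0.0932196   0.02      ]
 [ 0.53414581  0.19681975  0.02      ]]
9.799462457046001
10.095172855940406
row rear [[ 0.64589622 -0.09285972  0.048     ]
 [ 0.59417495 -0.09666473  0.048     ]] front [[0.61291909 0.0831977  0.048     ]
 [0.56389149 0.07369818 0.048     ]]
9.0 [0.59676712 0.02118532] [(np.float64(-0.10193574504276487), np.float64(-0.01542901254755968)), (np.float64(0.03718775301236302), np.float64(-0.1976670468835988)), (np.float64(-0.027134288781381573), np.float64(-0.1954982611827332)), (np.float64(0.032061106285015135), np.float64(0.16972501129389136)), (np.float64(-0.034375053907477554), np.float64(0.18326820818090261))]
10.0 [0.59982255 0.02169662] [(np.float64(-0.1052872952755817), np.float64(-0.01362060447150243)), (np.float64(0.03063452135336841), np.float64(-0.19825892290525712)), (np.float64(-0.033639873352333316), np.float64(-0.19496789310469814)), (np.float64(0.03192053096029224), np.float64(0.16916665200461523)), (np.float64(-0.03426914930668009), np.float64(0.18386725706695448))]
11.0 [0.6028686  0.02226117] [(np.float64(-0.10860677397831679), np.float64(-0.011753979207896227)), (np.float64(0.02407195812240617), np.float64(-0.19873633911894004)), (np.float64(-0.04013521089198529), np.float64(-0.19432406769824587)), (np.float64(0.03177023233261758), np.float64(0.16861083113386555)), (np.float64(-0.034152805991031245), np.float64(0.18446436642482286))]
```

{"fn": "step_arm", "kwargs": {
  "moves": [
    [[2.2,-3.9,0,-0.056,0],[2.2,-3.9,0,-0.056,0],[2.2,-3.9,0,-0.056,0],[2.2,-3.9,0,-0.056,0],[2.2,-3.9,0,-0.056,0],[2.2,-3.9,0,-0.056,0],[2.2,-3.9,0,-0.056,0],[2.2,-3.9,0,-0.056,0],[2.2,-3.9,0,-0.056,0],[2.2,-3.9,0,-0.056,0]]
  ]
}}

```text
clock: 1.1
tool_pos: [0.4061, 0.2571, 0.2266]
orientation: [-180.0, 0.0, -48.2]
force: [0.5, 0.4, 0.9]
opening: 0.0131
gripper_force: 0.0
```

{"fn": "step_arm", "kwargs": {
  "moves": [
    [[2.2,-3.9,0,-0.056,0],[2.2,-3.9,0,-0.056,0],[2.2,-3.9,0,-0.056,0],[2.2,-3.9,0,-0.056,0],[2.2,-3.9,0,-0.056,0],[2.2,-3.9,0,-0.056,0],[2.2,-3.9,0,-0.056,0],[2.2,-3.9,0,-0.056,0],[2.2,-3.9,0,-0.056,0],[2.2,-3.9,0,-0.056,0]]
  ]
}}

```text
clock: 2.1
tool_pos: [0.6262, -0.1329, 0.2261]
orientation: [180.0, 0.0, -80.3]
force: [0.1, 0.8, 0.2]
opening: 0.0002
gripper_force: 0.0
```

{"fn": "step_arm", "kwargs": {
  "moves": [
    [[0.2,-0.6,-4,0,0],[0,0,-4,0,0],[0,0,-4,0,0],[0,0,-3,0,0],[0,0,-2,0,0],[0,0,0,0,0]]
  ]
}}

```text
clock: 2.7
tool_pos: [0.6251, -0.1371, 0.0528]
orientation: [179.6, 0.1, -80.2]
force: [-0.5, 0.4, -0.4]
opening: 0.0009
gripper_force: 0.0
```

```bash
python3 - <<'E'
from h import *
a,_=snap('side');b,_=snap('top')
r=lambda i:cv2.resize(i,(400,400),interpolation=cv2.INTER_CUBIC)
cv2.imwrite('pics/c1.png',np.hstack([r(a[180:320,260:400]),r(b[175:315,270:410])]))
E
```

```text
(no output)
```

View pics/c1.png

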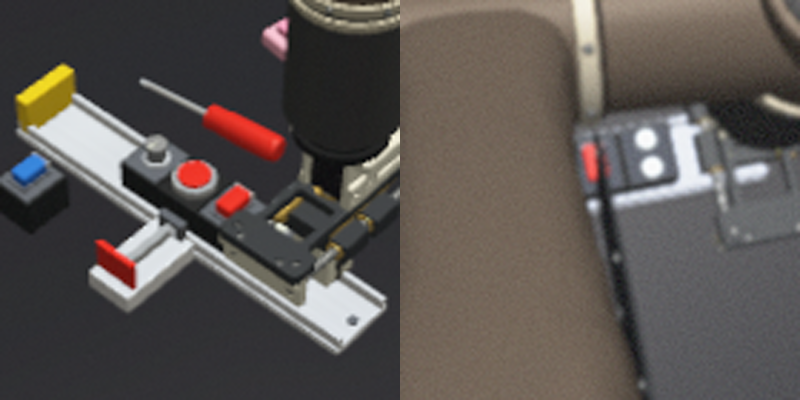

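Side view: the shut fingers (≈(290,285)) are over the channel behind the buttons module, with the stop at (45,95) and the tab at (115,262). I'll descend and start pushing.

{"fn": "step_arm", "kwargs": {
  "moves": [
    [[0,0,-1.2,0,0],[0,0,-1.2,0,0],[0,0,0,0,0],[-0.12,0.7,0,0,0],[-0.12,0.7,0,0,0],[-0.09,0.5,0,0,0],[-0.09,0.5,0,0,0],[-0.09,0.5,0,0,0],[-0.09,0.5,0,0,0],[-0.09,0.5,0,0,0]]
  ]
}}

```text
clock: 3.8
tool_pos: [0.621, -0.0981, 0.0329]
orientation: [-180.0, -0.0, -80.1]
force: [0.7, -3.8, 1.3]
opening: 0.0004
gripper_force: 1.9
```

{"fn": "step_arm", "kwargs": {
  "moves": [
    [[-0.09,0.5,0,0,0],[-0.09,0.5,0,0,0],[-0.09,0.5,0,0,0],[-0.09,0.5,0,0,0],[-0.09,0.5,0,0,0],[-0.09,0.5,0,0,0],[-0.09,0.5,0,0,0],[-0.09,0.5,0,0,0],[-0.09,0.5,0,0,0],[-0.09,0.5,0,0,0]]
  ]
}}

```text
clock: 4.8
tool_pos: [0.612, -0.0479, 0.0328]
orientation: [-180.0, -0.0, -80.1]
force: [-0.2, -5.1, 2.7]
opening: 0.0005
gripper_force: 2.6
```

```bash
python3 - <<'E'
from h import *
a,_=snap('side')
cv2.imwrite('pics/c2.png',cv2.resize(a[180:320,240:400],(686,600),interpolation=cv2.INTER_CUBIC))
print(ctrl.get_obs()['force'])
E
```

```text
[ 0.64693083 -2.2086641   2.06665166]
```

View pics/c2.png

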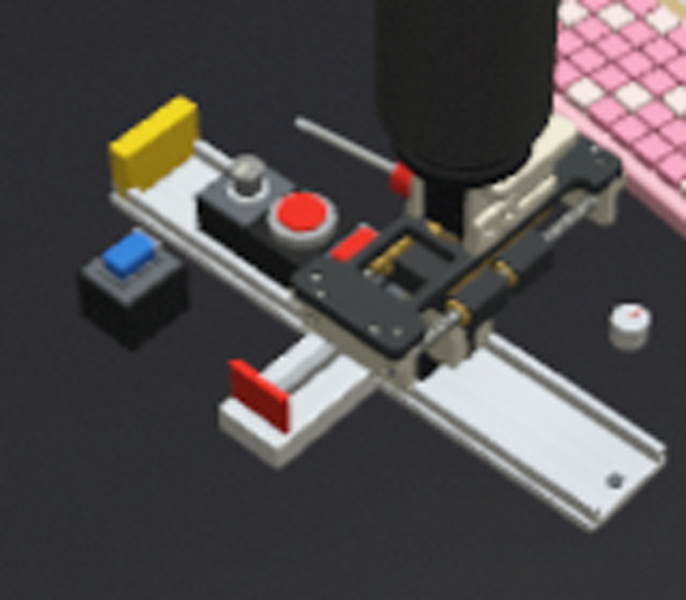

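The row is together and moving, with knob face at (215,210) and the stop at (150,145), about 50 mm to go.

{"fn": "step_arm", "kwargs": {
  "moves": [
    [[-0.09,0.5,0,0,0],[-0.09,0.5,0,0,0],[-0.09,0.5,0,0,0],[-0.09,0.5,0,0,0],[-0.09,0.5,0,0,0],[-0.09,0.5,0,0,0],[-0.09,0.5,0,0,0],[-0.07,0.4,0,0,0],[-0.05,0.3,0,0,0],[-0.03,0.2,0,0,0]]
  ]
}}

```text
clock: 5.85
tool_pos: [0.604, -0.004, 0.0327]
orientation: [180.0, -0.0, -80.1]
force: [0.2, -5.3, 4.8]
opening: 0.0003
gripper_force: 2.8
```

{"fn": "step_arm", "kwargs": {
  "moves": [
    [[-0.03,0.2,0,0,0],[-0.03,0.2,0,0,0],[-0.03,0.2,0,0,0]]
  ]
}}

```text
clock: 6.15
tool_pos: [0.6031, 0.0018, 0.0327]
orientation: [180.0, -0.0, -80.1]
force: [1.2, -6.2, 5.4]
opening: 0.0002
gripper_force: 2.8
```

{"fn": "step_arm", "kwargs": {
  "moves": [
    [[-0.03,0.2,0,0,0],[-0.03,0.2,0,0,0]]
  ]
}}

```text
clock: 6.35
tool_pos: [0.6027, 0.0037, 0.0329]
orientation: [179.9, -0.2, -80.1]
force: [8.0, -27.6, 1.2]
opening: 0.0004
gripper_force: 13.9
```

{"fn": "step_arm", "kwargs": {
  "moves": [
    [[-0.03,0.2,0,0,0],[-0.03,0.2,0,0,0]]
  ]
}}

```text
clock: 6.55
tool_pos: [0.6023, 0.0039, 0.0331]
orientation: [179.9, -0.4, -80.1]
force: [12.0, -47.9, 2.8]
opening: 0.0004
gripper_force: 24.4
```

Firm stop at 48 N: the row is home. Back off, rise and move out beyond the tab.

{"fn": "step_arm", "kwargs": {
  "moves": [
    [[0.2,-1,0,0,0],[0.2,-1,0,0,0],[0.2,-1,0,0,0],[0,0,3,0,0],[0,0,4,0,0],[0,0,4,0,0],[-4,0.1,0,0,0],[-4,0.1,0,0,0],[-4,0.1,0,0,0],[-4,0.1,0,0,0]]
  ]
}}

```text
clock: 7.55
tool_pos: [0.4463, -0.0159, 0.1422]
orientation: [180.0, 0.0, -80.1]
force: [-0.6, 0.1, 0.7]
opening: 0.0003
gripper_force: 0.0
```

```bash
python3 - <<'E'
from h import *
viewer.snapshot('side')
a,_=snap('side');o=ctrl.get_obs();print(o['tool_pos'],o['orientation'],o['force'])
cv2.imwrite('pics/c3.png',cv2.resize(a[180:320,240:400],(686,600),interpolation=cv2.INTER_CUBIC))
E
```

```text
[ 0.44313407 -0.01636984  0.14236066] [ 1.79922170e+02  9.38482969e-02 -8.01353532e+01] [ 1.18456861 -0.2306994   1.0580448 ]
```

View pics/c3.png

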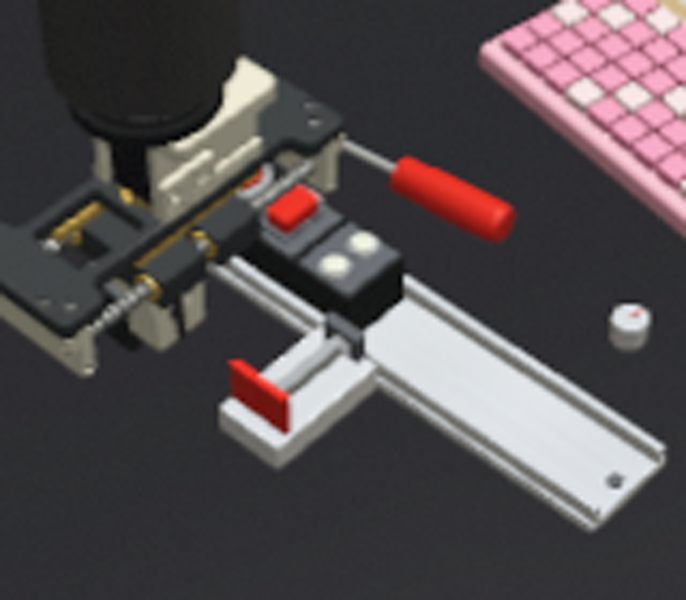

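The row stands home just ahead of the latch bar (rear bottom near (375,330)), with the tab at (260,395) still open. Descend and push the tab.

{"fn": "step_arm", "kwargs": {
  "moves": [
    [[0,-0.7,-3.5,0,0],[0,0,-4,0,0],[0,0,-3,0,0],[0,0,0,0,0],[0.7,0.12,0,0,0],[0.7,0.12,0,0,0],[0.7,0.12,0,0,0],[0.7,0.12,0,0,0],[0.7,0.12,0,0,0],[0.7,0.12,0,0,0]]
  ]
}}

```text
clock: 8.65
tool_pos: [0.4902, -0.0159, 0.0378]
orientation: [180.0, 0.0, -80.2]
force: [-1.4, -1.4, 1.0]
opening: 0.0
gripper_force: 0.9
```

{"fn": "step_arm", "kwargs": {
  "moves": [
    [[0.7,0.12,0,0,0],[0.7,0.12,0,0,0],[0.7,0.12,0,0,0],[0.7,0.12,0,0,0]]
  ]
}}

```text
clock: 9.05
tool_pos: [0.5184, -0.0111, 0.0375]
orientation: [180.0, -0.0, -80.1]
force: [-2.0, -0.0, 1.0]
opening: 0.0004
gripper_force: 0.9
```

{"fn": "step_arm", "kwargs": {
  "moves": [
    [[0.5,0.09,0,0,0],[0.5,0.09,0,0,0],[0.3,0.05,0,0,0],[0.2,0.04,0,0,0]]
  ]
}}

```text
clock: 9.45
tool_pos: [0.5331, -0.0084, 0.0375]
orientation: [180.0, -0.0, -80.1]
force: [-2.4, -0.8, 0.5]
opening: 0.0005
gripper_force: 0.8
```

{"fn": "step_arm", "kwargs": {
  "moves": [
    [[0.3,0.05,0,0,0],[0.2,0.04,0,0,0]]
  ]
}}

```text
clock: 9.65
tool_pos: [0.538, -0.0075, 0.0375]
orientation: [180.0, -0.0, -80.1]
force: [-2.4, -1.1, -0.8]
opening: 0.0003
gripper_force: 0.8
```

{"fn": "step_arm", "kwargs": {
  "moves": [
    [[0.3,0.05,0,0,0],[0.2,0.04,0,0,0]]
  ]
}}

```text
clock: 9.85
tool_pos: [0.5407, -0.0072, 0.0372]
orientation: [179.7, -0.0, -80.2]
force: [-13.3, -1.2, 10.4]
opening: 0.0005
gripper_force: 6.3
```

{"fn": "step_arm", "kwargs": {
  "moves": [
    [[0.2,0.04,0,0,0],[0.2,0.04,0,0,0]]
  ]
}}

```text
clock: 10.05
tool_pos: [0.5408, -0.0075, 0.0367]
orientation: [179.3, -0.0, -80.2]
force: [-23.6, -1.5, 18.3]
opening: 0.0003
gripper_force: 11.7
```

{"fn": "step_arm", "kwargs": {
  "moves": [
    [[-1.5,-0.26,0,0,0],[-2,-0.35,0,0,0],[0,0,4,0,0],[0,0,5,0,0],[-2,5,0,0,0],[0,5,0,0,0],[0,5,0,0,0],[0,5,0,0,0],[0,5,0,0,0],[0,0,0,0,0]]
  ]
}}

```text
clock: 11.05
tool_pos: [0.4946, 0.2406, 0.1281]
orientation: [-179.8, 0.1, -79.9]
force: [-0.2, -0.4, 0.3]
opening: 0.0005
gripper_force: 0.0
```

```bash
python3 - <<'E'
from h import *
ex=np.array([.9848,.1736]);ey=np.array([-.1736,.9848]);o=np.array([.6005,.021])
a,d=snap('side');s=ctrl.get_obs();print(s['tool_pos'],s['force'])
cv2.imwrite('pics/c4.png',cv2.resize(a[180:320,240:400],(686,600),interpolation=cv2.INTER_CUBIC))
for n,(im,d) in (('side',(a,d)),('top',snap('top'))):
    P=cloud(n,d);h=cv2.cvtColor(im,cv2.COLOR_BGR2HSV).astype(int)
    q=P[...,:2]-o;X=q@ex;Y=q@ey
    m=((h[...,0]<8)|(h[...,0]>172))&(h[...,1]>130)&(abs(Y+.0165)<.04)&(X>-.13)&(X<-.03)
    if m.sum(): print(n,m.sum(),X[m].mean(),Y[m].mean(),np.percentile(X[m],[10,50,90]),np.median(P[m][:,2]))
E
```

```text
[0.49384193 0.23799971 0.12768778] [-0.01016812 -0.19041654 -0.29292226]
side 122 -0.046344744141408684 -0.01804753835285964 [-0.04921153 -0.04702889 -0.04355578] 0.0400293021596515
top 35 -0.04646510769849066 -0.013310537397326381 [-0.04869468 -0.04681839 -0.0441736 ] 0.051822557644330525
```

View pics/c4.png

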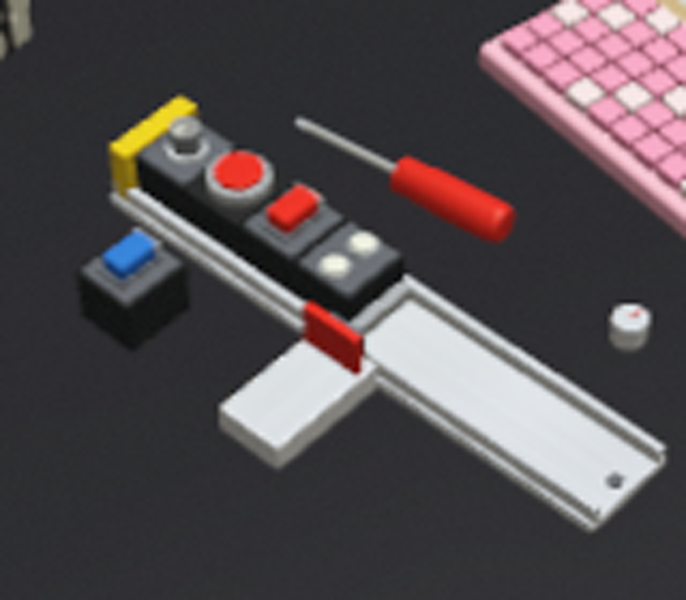

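The tab is in at (333,337), with its face at rail x ≈ -48 mm, so the latch is shut. The bar lies across the channel behind the row, the knob module is against the stop at (150,150), and the arm is clear.

```bash
python3 -c "
from plant import close_job
print(close_job())"
```

```text
the job is handed in; nothing more can be done
None
```

I pushed the row of four home against the end stop in one train and shut the latch behind it. I then moved the arm clear and handed the job in at about 11 s; no verdict came back.

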